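# Set up a turned spindle under the dial gauge

### The arm

A 7-joint arm with a two-finger parallel gripper is mounted at the origin on the work surface. World frame = base frame: x ahead of the robot, y to its left, z up, the work surface at z = 0. Lengths are in m, angles in rad, forces in N, time in s.
With the tool pointing down it reaches from about 0.425 to 0.925 m from the base axis. Payload 6.8 kg.
Tool frame: the origin (TCP) lies midway between the tips of the shut fingers; the grasp point (between the pads) lies 19 mm behind it (r.grip_depth is the distance from the TCP to the grasp point, in m); z points along the fingers, y is the line along which they close (so a half turn about z gives the same grasp; the last joint's range is limited). The gripper opens to 85 mm and grips with 20 to 120 N. Pads are 22 mm wide; open, the fingers measure 114 mm over their backs; the gripper's body (76 mm by 85 mm) begins 54 mm behind the grasp point. The pads swing forward as they close: fully open they stand 13 mm farther back than shut.
Start: joints at [1.21, 0.477, 0.022, 1.555, -0.011, 1.109, -0.083], TCP at [0.169, -0.654, 0.231] pointing down, gripper open.
Joint ranges: [-2.96, 2.96], [-0.34, 2.1], [-1.41, 1.46], [0.24, 2.44], [-1.37, 4.51], [0.17, 1.92], [-2.96, 2.96]. Speed limits (rad/s): [2.39, 2.39, 3.14, 3.14, 3.14, 3.14, 3.14].

### API

Orientations are given as a rotation vector (axis times angle).
In Python, from bench import telemetry, grab_frame, calibration, order, silhouettes, r gives the robot as it stands.
- The arm moves only by the tool apply_moves, never from a script. Its argument "moves" is a list of rows, each a list of 7 numbers: the turn, a rotation vector about the tool's x, y, z scaled (see below), then the shift along the tool's x, y, z scaled (see below), then the opening, from -1 (shut) to 1 (fully open). A call has exactly 8 rows; each row shifts and turns the commanded pose from where the row before left it, along the tool's axes as they then stand; what a row does not reach is not made up. The controller multiplies each number of a shift by 1000 mm and each number of a turn by 6 degrees. A row lasts 1/12 s, in which the tool goes at most 41.7 mm and 7.16 degrees, less where a joint would pass 70% of its speed; a pose out of reach is approached as far as the arm can. A call with a number of a shift or a turn outside -1 to 1 is refused whole. A call with a gripper value outside its range is refused whole. The fingers move at their own pace and stop on an object; "grip_force" is the grip in N (left out, the last holds). Time passes only in rows, so rows that do not move let the fingers close, or fill a call up. It gives the time, the measured TCP pose, the force, the opening and the grip force at its end, in the units of the state.
- telemetry.get_obs(): the state, without advancing time (a new reading comes with each control period).
- grab_frame(name): name is "side" or "top" or "wrist"; returns the picture (480x640x3 uint8, blue, green, red); there is no depth.
- calibration(name): a dict with "fx", "fy", "cx", "cy" (pixels), "world_from_camera" (4x4, takes a point from camera to world coordinates); the wrist camera has in their place "mount" (4x4, takes a point from camera to tool coordinates, whose origin is the TCP and whose axes are the flange's). Camera axes: x right, y down, z forward; pixel columns grow to the right and rows downward; lengths in m; the calibration is good to about 2 mm. A picture is of the moment at which its call begins: read the wrist's pose just before it. calibration takes no time and is no camera call.
- order.hand_in(): hands the job in; it is judged then, once.
Trained networks look in the newest picture that a camera, given by its name, has taken for a name from the list of things; names that differ only in an ending like _2 or _b are one class to them, and where a whole thing is asked for, a point or a joint stands for the part that bears it (a point fixed in the world has none). Each returns a list of dicts, best first, with "p" (0 to 1); they miss things now and then, are a little off and sometimes report something else, mostly with a low value. They report only what shows in the picture. A call takes as long as a camera call.
- silhouettes(thing, camera): "mask" (480x640 bool, what is visible of it) and "extent" ([centre column, centre row, width, height] in pixels, round what is visible of it).
The state is a dict: "clock": time; "joints": joint angles; "qvel": joint speeds; "tau": joint torques, N m; "tcp_pos": TCP position; "orientation": TCP orientation; "contact_force": force on the tool from outside, world axes, zero at the start; "moment": the same for the moment, N m; "grip_width": finger opening in m; "gripper_force": force on a finger pad.
Only numpy, scipy, OpenCV 4.12 (cv2) and the standard library are available. Lean on these libraries where they do the work, as an engineer would, in place of code of your own. Each camera call takes 0.05 s, during which the arm holds its last target. There are 200 camera calls.

### The job

Get the turned wooden spindle ready for a run-out check on the iron plate: lift it from its plywood rack and lay it gently into the two steel V-blocks, centred end to end, so that it bears on the gauge's tip. Then switch on the gauge stand's magnetic foot by turning its black bar knob a quarter turn clockwise until it clicks over and stays, and last turn the dial gauge's bezel until the zero wedge of the dial stands at the pointer. Leave the other things on the bench where they are.

Things in the scene. Friction and masses are not known exactly. Their poses are not given: they have to be found in the camera images.
- plate: dark cast-iron setting plate, 300 mm (its x) x 360 mm (its y) x 30 mm high, fixed; two steel V-blocks, the grey magnetic foot with post, cross rod and dial gauge stand on it, all fixed. Origin: centre of its underside; its x points away from the worker, its y to the left, its z up
- vee_seat (a point): where the middle of the seated spindle's axis belongs, 112 mm above the bench, midway between the V-blocks; axes as the plate's, the spindle's axis lies along x. V-blocks: at 72 mm either way along x, 26 mm thick along x, 70 mm wide along y, 90 degree V open upwards, tops 100 mm above the bench. Between them the plate's top is 30 mm above the bench
- plunger_tip (a point): centre of the 10 mm ball tip of the gauge's sprung plunger, which reaches level from the gauge towards the plate's +y, beside the spindle's place, 42 mm along x from vee_seat. Unpressed it stands 4 mm too far out; the spindle pushes it back (about 1 N) as it is lowered from above. Stem and plunger, up to 8 mm thick, lie along y from the gauge to here
- spindle: turned spindle of pale wood, 200 mm long, 50 mm diameter with shallow grooves, a 24 mm diameter stub 13 mm long at each end, about 0.28 kg, loose. Origin: middle of its axis; x along its axis. Starts in the rack. Either end may go to the back
- rack: plywood rack, base 170 x 110 x 12 mm, with two notched boards 16 mm thick, 80 mm wide and 52 mm high at 70 mm either way along its x; the spindle lies in them along the rack's x with its axis 65 mm above the bench. Fixed. Origin: centre of its underside
- magnet_knob (a joint): angle of the magnetic foot's bar knob: 0 off (bar along the plate's x), 1.57 on (bar along the plate's y), growing clockwise seen from above; stop at both ends. An over-centre spring holds it at either end: turning it on takes about 0.33 N m at first, easing to nothing at 0.785 rad; past that it snaps on by itself, before that it springs back off
- knob_grip (a point): top centre of the knob's bar, on its upright axis, 108 mm above the bench; x along the bar. The bar is 52 mm long, 13 mm thick and 26 mm high, on a disc 48 mm in diameter and 8 mm thick, on the foot (140 x 60 mm, top 75 mm above the bench)
- post_top (a point): top of the stand's upright post, 16 mm thick, 210 mm above the bench, 82 mm from the knob's axis along the plate's +x, with a clamp block 36 mm wide round it up to 110 mm above the bench; from it a level rod runs along +y behind the gauge
- bezel (a joint): angle of the bezel and dial together, growing anticlockwise seen from the front of the dial; light friction of 0.025 N m, stays where it is left; free from -3.1 to 3.1
- dial_center (a point): centre of the dial's front, on the bezel's axis; z points straight out of the dial: it leans 30 degrees from upright towards the plate's -x side. The knurled steel bezel is 64 mm in diameter; along z it reaches from 15 mm below this point to 2 mm above it; the case behind it is narrower, the stem 25 mm below this point. The seated spindle's side is 85 mm away along the plate's +y
- zero_mark (a point): point on the dial's bold black zero wedge, 23.5 mm from dial_center; turns with the bezel. The dial has 30 divisions of 12 degrees
- pointer_tip (a point): point near the tip of the black pointer, 23.5 mm from dial_center; the pointer turns about the same axis, driven by the plunger alone (clockwise as the plunger is pushed in, 0.25 rad per mm)
- owl: carved wooden owl, 80 mm wide, 170 mm high, standing loose (bystander). Origin: centre of its underside
- jar: amber jar with white lid, 68 mm diameter, 110 mm high, loose (bystander). Origin: centre of its underside
- glue: white bottle, 56 mm diameter, 170 mm high, loose (bystander). Origin: centre of its underside
- mallet: dark round carver's mallet standing on its head, 80 mm diameter, 200 mm high, loose (bystander). Origin: centre of its underside
- square: small try square, 120 x 75 x 14 mm, lying loose on the front of the iron plate (bystander). Origin: underside, at its middle
- blank: pale wooden carving blank, 150 x 55 x 60 mm, loose (bystander). Origin: centre of its underside

How it is judged:
On the way, in this order (a step that is already met when the one before it is completed fails the run):
1. the spindle lies released in both V-blocks, bearing on the gauge's tip (x of spindle in the frame of vee_seat between -0.015 and 0.015 m and y of spindle in the frame of vee_seat between -0.004 and 0.004 m and z of spindle in the frame of vee_seat between -0.004 and 0.004 m and angle between the x axis of spindle and the x axis of plate, either way round below 0.06 rad and linear speed of spindle below 0.02 m/s and contact force between the fingers and spindle below 0.1 N), for 0.2 s.
2. the magnet knob has clicked over to on (value of joint magnet_knob above 1.45 rad), for 0.2 s.
3. the dial's zero stands at the pointer (distance between zero_mark and pointer_tip below 0.0025 m), for 0.2 s.
At the end, for the whole second after the job is handed in: The spindle rests in both V-blocks: its middle within 15 mm along and 4 mm across and in height of the seat, its axis within 0.06 rad of the V-blocks' line, at rest and released; the magnet knob is on (above 1.45 rad); the zero mark is within 2.5 mm (half a division) of the pointer tip (all of step 1 and value of joint magnet_knob above 1.45 rad and distance between zero_mark and pointer_tip below 0.0025 m); the robot touches nothing.
It fails at once if one of the other loose things shifted by more than 25 mm (distance of any of owl, jar, glue, mallet, square, blank from where it was at the start of the episode above 0.025 m).
It fails at once if the spindle dropped instead of laid down (falling free at over 0.5 m/s, that is more than about 12 mm) (linear speed of spindle above 0.5 m/s and contact force between the fingers and spindle below 0.1 N).
It also fails if it takes over 67 s, if anything falls off the work surface, if the arm or the gripper's body presses on something with over 40 N, if the wrist force passes 120 N, or if a joint passes its speed limit or range.

## Working session

There is one attempt and no reset: what is moved stays moved. The work goes in short steps, Python scripts to look and compute and a tool call to move; the robot and the scene stay as the last step left them, time stands still between calls to the robot, and variables do not carry over. Pictures are saved under pics/ and viewed, at most 10 in all, crops included, and the job is handed in when it is done.

Besides the shell and the picture viewer there is one more tool, called after "Emit:" as name(argument=value, ...), one argument or row to a line, values as JSON. apply_moves: Moves the arm, as the interface text tells. Its arguments: {"type":"object","properties":{"moves":{"type":"array"},"grip_force":{"type":"number"}},"required":["moves"]}

```bash
ls; mkdir -p pics
python3 - <<'E'
from bench import telemetry, grab_frame, calibration, silhouettes
import cv2, numpy as np
o=telemetry.get_obs(); print({k:np.round(v,3).tolist() for k,v in o.items()})
for n in ("side","top"):
    im=grab_frame(n); cv2.imwrite(f"pics/{n}0.png",im)
    c=calibration(n); print(n,c["fx"],c["fy"],c["cx"],c["cy"],np.round(c["world_from_camera"],4).tolist())
print(calibration("wrist"))
E
```

```text
pics
{'clock': 0.0, 'joints': [1.21, 0.478, 0.022, 1.556, -0.011, 1.109, -0.083], 'qvel': [-0.0, -0.0, 0.001, -0.001, -0.001, 0.0, -0.002], 'tau': [-0.0, -59.646, 1.608, -28.12, 0.012, 0.009, 0.0], 'tcp_pos': [0.169, -0.653, 0.23], 'orientation': [-3.115, -0.396, 0.001], 'contact_force': [-0.485, 0.124, 0.435], 'moment': [-0.048, -0.013, 0.009], 'gripper_force': 0.0, 'grip_width': 0.085}
side 476.10824671811787 476.10824671811787 317.99781418913284 234.18616476973256 [[-0.9663, -0.1845, 0.1797, 0.3654], [-0.2575, 0.6771, -0.6893, 0.699], [0.0055, -0.7123, -0.7018, 0.8796], [0.0, 0.0, 0.0, 1.0]]
top 542.1316811431421 542.1316811431421 320.5077019939498 245.94087290534145 [[0.0031, -0.9915, 0.1302, 0.3446], [-0.9998, -0.0003, 0.0214, -0.0112], [-0.0212, -0.1303, -0.9913, 1.5023], [0.0, 0.0, 0.0, 1.0]]
{'fx': 356.66253600905014, 'fy': 356.66253600905014, 'cx': 321.25704872080837, 'cy': 245.30969598328346, 'mount': array([[ 3.99813331e-04, -9.59157687e-01, -2.82871653e-01,
         7.08220471e-02],
       [ 9.99999920e-01,  3.85924047e-04,  1.04822391e-04,
         1.02620485e-03],
       [ 8.62577150e-06, -2.82871673e-01,  9.59157764e-01,
        -1.43269946e-01],
       [ 0.00000000e+00,  0.00000000e+00,  0.00000000e+00,
         1.00000000e+00]])}
```

View pics/top0.png

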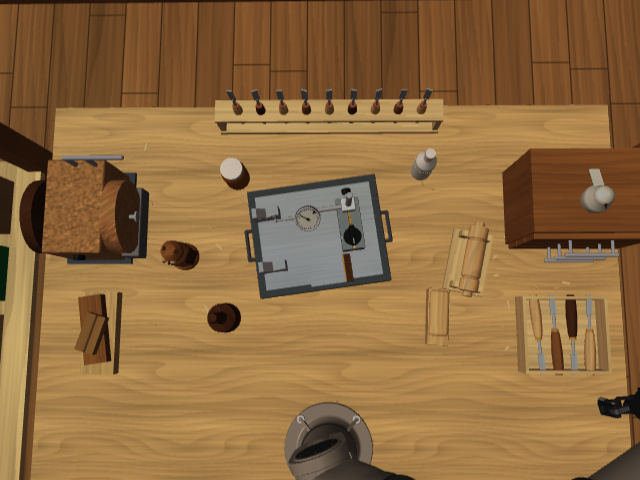

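View pics/side0.png

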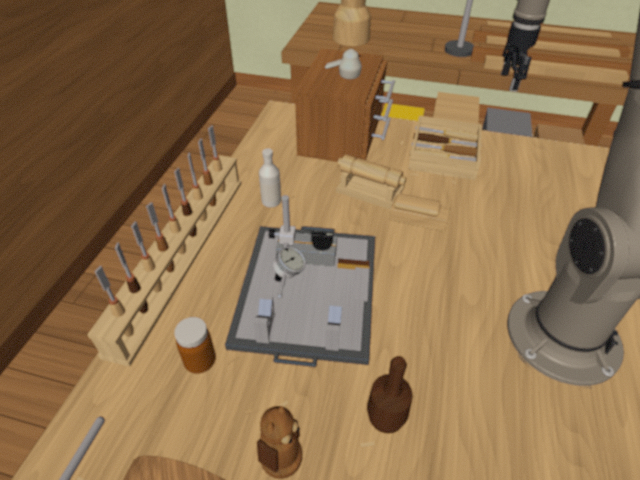

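```bash
cat > h.py <<'E'
from bench import telemetry, grab_frame, calibration, silhouettes
import cv2, numpy as np
from scipy.spatial.transform import Rotation as R
from scipy.optimize import least_squares
def tool():
    o=telemetry.get_obs(); T=np.eye(4); T[:3,:3]=R.from_rotvec(o["orientation"]).as_matrix(); T[:3,3]=o["tcp_pos"]; return T
def cam(n,T=None):
    c=calibration(n); K=np.array([[c["fx"],0,c["cx"]],[0,c["fy"],c["cy"]],[0,0,1]])
    return K, (T@c["mount"] if n=="wrist" else c["world_from_camera"])
def ray(C,uv):
    K,W=C; d=W[:3,:3]@np.linalg.solve(K,[uv[0],uv[1],1]); return W[:3,3],d/np.linalg.norm(d)
def atz(C,uv,z):
    p,d=ray(C,uv); return p+d*(z-p[2])/d[2]
def proj(C,P):
    K,W=C; q=(np.atleast_2d(P)-W[:3,3])@W[:3,:3]; q=q@K.T; return q[:,:2]/q[:,2:]
def tri(obs):
    A=0;b=0;L=[ray(C,uv) for C,uv in obs]
    for p,d in L:
        M=np.eye(3)-np.outer(d,d); A=A+M; b=b+M@p
    x=np.linalg.solve(A,b); return x,[round(1000*float(np.linalg.norm(np.cross(x-p,d))),1) for p,d in L]
def best(t,c):
    s=silhouettes(t,c); return s[0] if s else None
def cen(m): return np.argwhere(m).mean(0)[::-1]
E
python3 - <<'E'
from h import *
Ct,Cs=cam("top"),cam("side")
for n in ("plate","spindle","rack","magnet_knob","dial_center","post_top","blank","glue"):
    a,b=best(n,"top"),best(n,"side")
    print(n,[ (round(s["p"],2),np.round(s["extent"]).tolist(),int(s["mask"].sum())) if s else None for s in (a,b)], end=" ")
    if a and b:
        x,e=tri([(Ct,cen(a["mask"])),(Cs,cen(b["mask"]))]); print(np.round(x,3),e,np.round(cv2.minAreaRect(np.argwhere(a["mask"])[:,::-1].astype(np.float32))[2],1))
    else: print()
    if a: np.save(f"pics/m_{n}_top.npy",a["mask"])
    if b: np.save(f"pics/m_{n}_side.npy",b["mask"])
E
```

```text
plate [(0.83, [316.0, 236.0, 148.0, 123.0], 13795), (0.9, [298.0, 281.0, 146.0, 169.0], 16791)] [ 0.577  0.031 -0.02 ] [1.8, 1.8] 82.0
spindle [(0.79, [470.0, 258.0, 31.0, 75.0], 1392), (0.78, [374.0, 172.0, 69.0, 36.0], 1168)] [ 0.498 -0.385  0.065] [1.4, 1.4] 10.7
rack [(0.56, [468.0, 262.0, 48.0, 70.0], 1418), (0.82, [368.0, 191.0, 67.0, 39.0], 1303)] [ 0.5   -0.375  0.001] [0.6, 0.6] 11.0
magnet_knob [(0.66, [349.0, 234.0, 17.0, 21.0], 259), (0.7, [300.0, 282.0, 150.0, 170.0], 16742)] [ 0.601 -0.072 -0.156] [6.0, 6.0] 45.0
dial_center [(0.73, [305.0, 217.0, 26.0, 27.0], 491), (0.57, [292.0, 263.0, 31.0, 26.0], 651)] [0.597 0.053 0.126] [2.3, 2.3] 90.0
post_top [(0.57, [319.0, 236.0, 145.0, 125.0], 13680), (0.89, [300.0, 282.0, 157.0, 171.0], 16876)] [ 0.577  0.031 -0.016] [2.3, 2.3] 81.9
blank [(0.64, [437.0, 318.0, 24.0, 55.0], 1306), (0.85, [418.0, 212.0, 61.0, 37.0], 1578)] [ 0.347 -0.293  0.025] [1.5, 1.5] 90.0
glue [(0.82, [424.0, 164.0, 26.0, 33.0], 599), (0.69, [268.0, 180.0, 22.0, 58.0], 933)] [ 0.755 -0.259  0.071] [0.8, 0.8] 31.0
```

Emit:
apply_moves(
  moves=[
    [0,0,0,0.032,-0.0148,0,1],
    [0,0,0,0.032,-0.0148,0,1],
    [0,0,0,0.032,-0.0148,0,1],
    [0,0,0,0.032,-0.0148,0,1],
    [0,0,0,0.032,-0.0148,0,1],
    [0,0,0,0.032,-0.0148,0,1],
    [0,0,0,0.032,-0.0148,0,1],
    [0,0,0,0.032,-0.0148,0,1],
  ],
)

```text
clock: 1.57
tcp_pos: [0.3882, -0.4737, 0.2315]
orientation: [3.116, 0.396, 0.0]
contact_force: [0.5, -0.7, 0.2]
grip_width: 0.0853
gripper_force: 0.0
```

Emit:
apply_moves(
  moves=[
    [0,0,0,0.032,-0.0148,0,1],
    [0,0,0,0.032,-0.0148,0,1],
    [0,0,0,0.032,-0.0148,0,1],
    [0,0,0,0.032,-0.0148,0,1],
    [0,0,1,0,0,0,1],
    [0,0,1,0,0,0,1],
    [0,0,1,0,0,0,1],
    [0,0,1,0,0,0,1],
  ],
)

```text
clock: 2.23
tcp_pos: [0.4964, -0.3854, 0.2313]
orientation: [3.13, -0.268, -0.0]
contact_force: [0.0, -0.2, 0.3]
grip_width: 0.0857
gripper_force: 0.0
```

```bash
cat >> h.py <<'E'
def plan(p,M):
    """shift in present tool axes, then turn (units of 6 deg) in tool axes, to reach pose p, M"""
    T=tool(); s=T[:3,:3].T@(np.asarray(p)-T[:3,3]); t=R.from_matrix(T[:3,:3].T@M).as_rotvec(degrees=True)/6
    print("shift",np.round(s,4),"turn",np.round(t,3),"then-shift",np.round(M.T@(np.asarray(p)-T[:3,3]),4))
def down(yaw): 
    c,s=np.cos(yaw),np.sin(yaw); return np.array([[c,s,0],[s,-c,0],[0,0,-1]])
def st():
    o=telemetry.get_obs(); T=tool(); print("t",round(o["clock"],2),"tcp",np.round(T[:3,3],4),"yaw",np.round(np.degrees(np.arctan2(T[1,0],T[0,0])),2),"z",np.round(T[:3,2],3),"w",round(o["grip_width"],4),"F",np.round(o["contact_force"],1),"gf",round(o["gripper_force"],1),"j",np.round(o["joints"],2))
E
python3 - <<'E'
from h import *
st()
im=grab_frame("wrist"); T=tool(); np.save("pics/T1.npy",T); cv2.imwrite("pics/w1.png",im)
C=cam("wrist",T)
for n in ("spindle","rack"):
    s=best(n,"wrist")
    if s: 
        np.save(f"pics/m_{n}_w1.npy",s["mask"]); r=cv2.minAreaRect(np.argwhere(s["mask"])[:,::-1].astype(np.float32)); bp=cv2.boxPoints(r)
        print(n,s["p"],np.round(s["extent"]),r,cen(s["mask"]))
E
```

```text
t 2.23 tcp [ 0.4964 -0.3854  0.2313] yaw -9.78 z [-0. -0. -1.] w 0.0857 F [ 0.  -0.2  0.3] gf 0.0 j [ 0.58  0.4  -0.02  1.67  0.01  1.07 -1.19]
spindle 0.89 [323. 218.  66. 227.] ((320.3031005859375, 217.3319549560547), (59.574851989746094, 229.4903106689453), 2.6025619506835938) [320.59425027 216.24901517]
rack 0.79 [324. 214. 115. 174.] ((320.1346130371094, 214.673095703125), (112.30133056640625, 171.99559020996094), 2.726310968399048) [320.05858195 210.55538108]
```

View pics/w1.png

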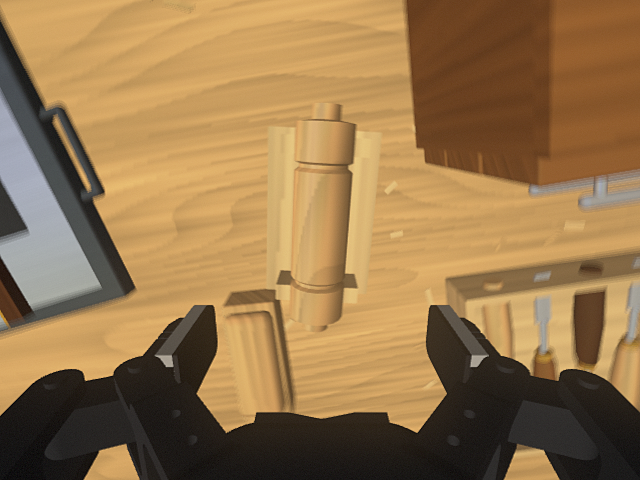

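Run:
```python
from h import *
# axis fit: mask of spindle per row centre -> line; endpoints -> world at z=.065
C=cam("wrist",np.load("pics/T1.npy")); m=np.load("pics/m_spindle_w1.npy")
rows=np.where(m.any(1))[0]; c=np.array([[np.where(m[r])[0].mean(),r] for r in rows[15:-15]])
k=np.polyfit(c[:,1],c[:,0],1); a,b=rows[0],rows[-1]
w=np.array([m[r].sum() for r in rows]); print("width px",w[::20])
P=[atz(C,(np.polyval(k,r),r),.065) for r in (a,b)]
print(np.round(P,4),np.linalg.norm(P[0]-P[1]),np.round((P[0]+P[1])/2,4),"yaw",np.degrees(np.arctan2(*(P[0]-P[1])[[1,0]])))
# vs top camera, side camera
for n in("top","side"):
    mm=np.load(f"pics/m_spindle_{n}.npy"); print(n,np.round(atz(cam(n),cen(mm),.068),4))
# two-view height of the spindle's middle, wrist+side+top
print(tri([(C,cen(m))]+[(cam(n),cen(np.load(f"pics/m_spindle_{n}.npy"))) for n in("top","side")]))
```

```text
width px [21 59 60 53 59 57 56 56 54 52 53 32]
[[ 0.5942 -0.4075  0.065 ]
 [ 0.3907 -0.3628  0.065 ]] 0.20841176246451434 [ 0.4924 -0.3851  0.065 ] yaw -12.380592020809194
top [ 0.4988 -0.384   0.068 ]
side [ 0.4958 -0.3812  0.068 ]
(array([ 0.49945754, -0.38700214,  0.06192793]), [2.8, 1.4, 3.1])
```

Emit:
apply_moves(
  moves=[
    [0,0,0.44,-0.001,0,0.035,1],
    [0,0,0,0,0,0.035,1],
    [0,0,0,0,0,0.035,1],
    [0,0,0,0,0,0.035,1],
    [0,0,0,0,0,0.025,1],
    [0,0,0,0,0,0.018,1],
    [0,0,0,0,0,0.008,1],
    [0,0,0,0,0,0,1],
  ],
  grip_force=35,
)

```text
clock: 3.05
tcp_pos: [0.4941, -0.3847, 0.0384]
orientation: [-3.122, 0.329, 0.005]
contact_force: [-0.3, 0.6, 0.6]
grip_width: 0.0853
gripper_force: 0.0
```

Emit:
apply_moves(
  moves=[
    [0,0,0,0,0,0,1],
    [0,0,0,0,0,0,-1],
    [0,0,0,0,0,0,-1],
    [0,0,0,0,0,0,-1],
    [0,0,0,0,0,0,-1],
    [0,0,0,0,0,0,-1],
    [0,0,0,0,0,0,-1],
    [0,0,0,0,0,0,-1],
  ],
)

```text
clock: 3.72
tcp_pos: [0.4965, -0.3843, 0.042]
orientation: [-3.123, 0.331, -0.003]
contact_force: [-0.6, 4.0, 7.0]
grip_width: 0.0493
gripper_force: 35.4
```

Emit:
apply_moves(
  moves=[
    [0,0,0,0,0,-0.01,-1],
    [0,0,0,0,0,-0.02,-1],
    [0,0,0,0,0,-0.035,-1],
    [0,0,0,0,0,-0.035,-1],
    [0,0,0,0,0,-0.035,-1],
    [0,0,0,0,0,-0.035,-1],
    [0,0,0,0,0,-0.03,-1],
    [0,0,0,0,0,-0.015,-1],
  ],
)

```text
clock: 4.38
tcp_pos: [0.4961, -0.3865, 0.2608]
orientation: [3.121, -0.333, 0.009]
contact_force: [0.5, -0.1, -2.7]
grip_width: 0.0493
gripper_force: 37.3
```

```bash
cat >> h.py <<'E'
def plateT(q):
    T=np.eye(4); c,s=np.cos(q[2]),np.sin(q[2]); T[:2,:2]=[[c,-s],[s,c]]; T[:2,3]=q[:2]; return T
def pw(q,P): return np.atleast_2d(P)@plateT(q)[:3,:3].T+plateT(q)[:3,3]
E
python3 - <<'E'
from h import *
from scipy.optimize import minimize
st()
B=np.array([[x,y,z] for x in(-.15,.15) for y in(-.18,.18) for z in(0,.03)])
S=4
ms={}
for n in("top","side"):
    m=np.load(f"pics/m_plate_{n}.npy").astype(np.uint8); m=cv2.morphologyEx(m,cv2.MORPH_CLOSE,np.ones((25,25))); m=cv2.morphologyEx(m,cv2.MORPH_OPEN,np.ones((21,21))); ms[n]=cv2.resize(m,None,fx=S,fy=S,interpolation=cv2.INTER_LINEAR)
def cost(q,names):
    t=0
    for n in names:
        h=cv2.convexHull((((proj(cam(n),pw(q,B))+.5)*S-.5)).astype(np.float32)).round().astype(np.int32)
        a=np.zeros_like(ms[n]); cv2.fillConvexPoly(a,h,1); t+=(a!=ms[n]).sum()/ms[n].sum()
    return t
q0=[.577,.031,np.radians(8)]
for names in (("top",),("side",),("top","side")):
    s=minimize(cost,q0,args=(names,),method="Nelder-Mead",options=dict(initial_simplex=np.array(q0)+np.array([[0,0,0],[.01,0,0],[0,.01,0],[0,0,.05]]),xatol=1e-4,fatol=1e-5))
    print(names,np.round(s.x[:2],4),np.degrees(s.x[2]),s.fun)
q=s.x; np.save("pics/q.npy",q)
vis=[]
for n in("top","side"):
    im=cv2.imread(f"pics/{n}0.png"); x0,y0=(220,160) if n=="top" else (205,190)
    cr=cv2.resize(im[y0:y0+170,x0:x0+190],None,fx=3,fy=3,interpolation=cv2.INTER_CUBIC)[:,:400*3//2]
    pts=list(B)
    for u,v in zip((proj(cam(n),pw(q,B))-[x0,y0]+.5)*3): 0
    for u,v in (proj(cam(n),pw(q,B))-[x0,y0]+.5)*3: cv2.circle(cr,(int(u),int(v)),3,(0,0,255),1)
    vis.append(cr)
v=np.hstack([cv2.resize(x,(400,358)) for x in vis]); cv2.imwrite("pics/ov.png",v)
E
```

```text
t 4.38 tcp [ 0.4961 -0.3865  0.2608] yaw -12.17 z [ 0.005 -0.004 -1.   ] w 0.0493 F [ 0.5 -0.1 -2.7] gf 37.3 j [ 0.57  0.37 -0.01  1.64  0.01  1.12 -1.23]
('top',) [0.5694 0.0278] 8.17047685080033 0.04591359520002069
('side',) [0.5665 0.024 ] 8.332001960841799 0.04357999942311575
('top', 'side') [0.5678 0.0264] 8.214913784852074 0.10508721202801746Traceback (most recent call last):
  File "<stdin>", line 25, in <module>
ValueError: not enough values to unpack (expected 2, got 1)
```

Run:
```python
from h import *
q=np.load("pics/q.npy"); B=np.array([[x,y,z] for x in(-.15,.15) for y in(-.18,.18) for z in(0,.03)])
vis=[]
for n,x0,y0 in(("top",240,165),("side",225,215)):
    im=cv2.imread(f"pics/{n}0.png")
    cr=cv2.resize(im[y0:y0+150,x0:x0+150],(400,400),interpolation=cv2.INTER_CUBIC); k=400/150
    for u,v in (proj(cam(n),pw(q,B))-[x0,y0]+.5)*k: cv2.circle(cr,(int(u),int(v)),3,(0,0,255),1)
    vis.append(cr)
cv2.imwrite("pics/ov.png",np.hstack(vis))
```

```text
(no output)
```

View pics/ov.png

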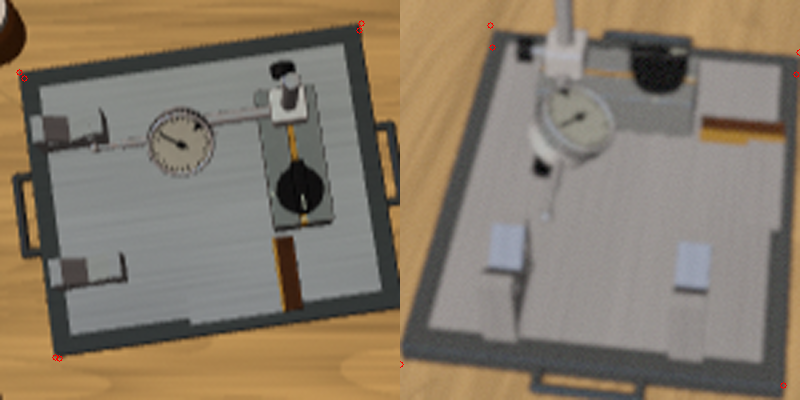

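Run:
```python
from h import *
q=np.load("pics/q.npy"); k=150/400
T=plateT(q)
def loc(p): return np.round((p-T[:3,3])@T[:3,:3],4)
Ct,Cs=cam("top"),cam("side")
for nm,t,s in(("back",(67.5,131),(108,247)),("front",(87.5,271),(293,265))):
    tp=np.array(t)*k+[240,165]-.5; sp=np.array(s)*k+[225,215]-.5
    a=atz(Ct,tp,.08); b=atz(Cs,sp,.0883); print(nm,np.round(a,4),loc(a),"side -y face",np.round(b,4),loc(b))
s=(np.array((546-400,217))*k+[225,215]-.5); t=np.array((97,149))*k+[240,165]-.5
x,e=tri([(Cs,s),(Ct,t)]); print("plunger tip",x,e,loc(x))
g=np.array((500-400,32)); 
for c,z in(((503,32),.03),((782,397),.0)): b=atz(Cs,(np.array(c)-[400,0])*k+[225,215]-.5,z); print(loc(b))
```

```text
back [0.6186 0.1688 0.08  ] [0.0705 0.1337 0.08  ] side -y face [0.6179 0.156  0.0883] [0.0681 0.1211 0.0883]
front [0.4777 0.1466 0.08  ] [-0.072   0.1318  0.08  ] side -y face [0.4768 0.1352 0.0883] [-0.0745  0.1207  0.0883]
plunger tip [0.59394996 0.13570568 0.10874125] [1.1, 1.1] [0.0415 0.1044 0.1087]
[ 0.1358 -0.1732  0.03  ]
[-0.1512  0.1724  0.    ]
```

Emit:
apply_moves(
  moves=[
    [0,0,0,-0.0043,-0.0362,0,-1],
    [0,0,0,-0.0043,-0.0362,0,-1],
    [0,0,0,-0.0043,-0.0362,0,-1],
    [0,0,0,-0.0043,-0.0362,0,-1],
    [0,0,0,-0.0043,-0.0362,0,-1],
    [0,0,0,-0.0043,-0.0362,0,-1],
    [0,0,0,-0.0043,-0.0362,0,-1],
    [0,0,0,-0.0043,-0.0362,0,-1],
  ],
)

```text
clock: 5.05
tcp_pos: [0.5219, -0.0937, 0.256]
orientation: [3.123, -0.333, 0.001]
contact_force: [0.9, -0.3, -2.8]
grip_width: 0.0495
gripper_force: 37.3
```

Emit:
apply_moves(
  moves=[
    [0,0,0,-0.0043,-0.0362,0,-1],
    [0,0,0,-0.0043,-0.0362,0,-1],
    [0,0,0,-0.0043,-0.0362,0,-1],
    [0,0,0,-0.0043,-0.0362,0,-1],
    [0,0,0,-0.0043,-0.0362,0,-1],
    [0,0,0,-0.0043,-0.0362,0,-1],
    [0,0,0,-0.0043,-0.0362,0,-1],
    [0,0,-0.43,0,0,0,-1],
  ],
)

```text
clock: 5.72
tcp_pos: [0.5453, 0.1686, 0.2563]
orientation: [-3.127, 0.246, -0.001]
contact_force: [-0.0, 1.3, -2.2]
grip_width: 0.0489
gripper_force: 37.4
```

Emit:
apply_moves(
  moves=[
    [0,0,-0.75,0,0,0,-1],
    [0,0,-0.75,0,0,0,-1],
    [0,0,-0.75,0,0,0,-1],
    [0,0,-0.75,0,0,0,-1],
    [0,0,0,0,0,0.02,-1],
    [0,0,0,0,0,0.02,-1],
    [0,0,0,0,0,0.02,-1],
    [0,0,0,0,0,0.015,-1],
  ],
)

```text
clock: 6.38
tcp_pos: [0.5458, 0.158, 0.1793]
orientation: [3.132, 0.23, -0.001]
contact_force: [0.1, 0.6, -3.5]
grip_width: 0.0486
gripper_force: 37.5
```

Run:
```python
from h import *
for n in("top","side"): cv2.imwrite(f"pics/{n}2.png",grab_frame(n))
st(); plan([.5475,.157,.0945],down(np.radians(8.4)))
o=[]
for n in("top","side"):
    s=best("spindle",n)
    if s: print(n,s["p"],np.round(s["extent"]),cen(s["mask"]),s["mask"].sum())
    np.save(f"pics/m_sp2_{n}.npy",s["mask"]) if s else 0
    if s: o.append((cam(n),cen(s["mask"])))
if len(o)==2: print(tri(o))
```

```text
t 6.48 tcp [0.5446 0.1576 0.1782] yaw 8.41 z [-0.005 -0.002 -1.   ] w 0.0487 F [-0.5 -0.4 -3. ] gf 37.4 j [-0.11  0.38 -0.35  1.85  0.16  0.94 -1.96]
shift [0.0032 0.0009 0.0836] turn [0.016 0.048 0.002] then-shift [0.0028 0.001  0.0837]
side 0.98 [300. 282. 107.  34.] [299.15915363 280.40570377] 2174
```

Run:
```python
from h import *
m=np.load("pics/m_sp2_side.npy"); C=cam("side"); T=tool()
print(cv2.minAreaRect(np.argwhere(m)[:,::-1].astype(np.float32)))
def sil(c,ax,up):
    # render spindle silhouette
    s=np.cross(up,ax); P=[]
    pts=[]
    for x0,x1,r in((-.087,.087,.025),(-.1,.1,.012)):
        a=np.linspace(0,2*np.pi,40); P=np.array([c+ax*x+r*(np.cos(t)*up+np.sin(t)*s) for x in(x0,x1) for t in a]); pts.append(cv2.convexHull(proj(C,P).astype(np.float32)))
    im=np.zeros((480*4,640*4),np.uint8)
    for h in pts: cv2.fillConvexPoly(im,(((h+.5)*4)-.5).round().astype(np.int32),1)
    return im
M=cv2.resize(m.astype(np.uint8),None,fx=4,fy=4)
def f(v):
    ax=np.array([np.cos(v[1])*np.cos(v[2]),np.sin(v[1])*np.cos(v[2]),np.sin(v[2])]); t=T[:3,3]+np.array([0,0,v[3]])+np.array([np.cos(v[1]),np.sin(v[1]),0])*v[0]
    im=sil(t,ax,np.cross(ax,np.cross([0,0,1.],ax))); im[ :, :]=im; return ((im!=M)).sum()/M.sum()
from scipy.optimize import minimize
x0=np.array([0,np.radians(8.4),0,.023])
s=minimize(f,x0,method="Nelder-Mead",options=dict(initial_simplex=x0+np.vstack([np.zeros(4),np.diag([.01,.05,.05,.008])])))
print("along",s.x[0],"yaw",np.degrees(s.x[1]),"pitch",np.degrees(s.x[2]),"dz",s.x[3],s.fun,f(x0))
```

```text
((297.87353515625, 279.996337890625), (108.374267578125, 27.465482711791992), 4.830420017242432)
along -0.003569391003308698 yaw 9.819932956517729 pitch 0.9973460370154911 dz 0.01886043631168239 0.3012549881441212 0.39899369614250185
```

Emit:
apply_moves(
  moves=[
    [0,0.04,0,0.0045,0.001,0.01,-1],
    [0,0,0,0,0,0.016,-1],
    [0,0,0,0,0,0.016,-1],
    [0,0,0,0,0,0.012,-1],
    [0,0,0,0,0,0.01,-1],
    [0,0,0,0,0,0.006,-1],
    [0,0,0,0,0,0.003,-1],
    [0,0,0,0,0,0,-1],
  ],
)

```text
clock: 7.25
tcp_pos: [0.5514, 0.1587, 0.1069]
orientation: [-3.133, -0.231, -0.006]
contact_force: [-1.1, 0.1, -2.4]
grip_width: 0.0489
gripper_force: 37.5
```

Emit:
apply_moves(
  moves=[
    [0,0,0,0,0,0.001,-1],
    [0,0,0,0,0,0.001,-1],
    [0,0,0,0,0,0.001,-1],
    [0,0,0,0,0,0.001,-1],
    [0,0,0,0,0,0.001,-1],
    [0,0,0,0,0,0.001,-1],
    [0,0,0,0,0,0,-1],
    [0,0,0,0,0,0,-1],
  ],
)

```text
clock: 7.92
tcp_pos: [0.5515, 0.1589, 0.1013]
orientation: [-3.133, -0.231, -0.007]
contact_force: [0.1, 2.2, -2.9]
grip_width: 0.0492
gripper_force: 37.5
```

Emit:
apply_moves(
  moves=[
    [0,0,0,0,0.001,0.001,-1],
    [0,0,0,0,0,0.001,-1],
    [0,0,0,0,0,0.001,-1],
    [0,0,0,0,0,0.001,-1],
    [0,0,0,0,0,0.001,-1],
    [0,0,0,0,0,0.001,-1],
    [0,0,0,0,0,0,-1],
    [0,0,0,0,0,0,-1],
  ],
)

```text
clock: 8.58
tcp_pos: [0.5515, 0.1577, 0.0951]
orientation: [-3.133, -0.231, -0.006]
contact_force: [-0.2, 0.9, -2.1]
grip_width: 0.049
gripper_force: 37.5
```

Emit:
apply_moves(
  moves=[
    [0,0,0,0,0,0.001,-1],
    [0,0,0,0,0,0.001,-1],
    [0,0,0,0,0,0.001,-1],
    [0,0,0,0,0,0,-1],
    [0,0,0,0,0,0,-1],
    [0,0,0,0,0,0,-1],
    [0,0,0,0,0,0,-1],
    [0,0,0,0,0,0,-1],
  ],
)

```text
clock: 9.25
tcp_pos: [0.5515, 0.1577, 0.0923]
orientation: [-3.133, -0.231, -0.006]
contact_force: [0.1, 1.5, -2.6]
grip_width: 0.0492
gripper_force: 37.5
```

Emit:
apply_moves(
  moves=[
    [0,0,0,0,0,0.001,-1],
    [0,0,0,0,0,0.001,-1],
    [0,0,0,0,0,0,-1],
    [0,0,0,0,0,0,-1],
    [0,0,0,0,0,0,-1],
    [0,0,0,0,0,0,-1],
    [0,0,0,0,0,0,-1],
    [0,0,0,0,0,0,-1],
  ],
)

```text
clock: 9.92
tcp_pos: [0.5516, 0.1577, 0.0903]
orientation: [-3.133, -0.231, -0.007]
contact_force: [0.5, 0.9, -3.8]
grip_width: 0.0492
gripper_force: 37.5
```

Emit:
apply_moves(
  moves=[
    [0,0,0,0,0,0.001,-1],
    [0,0,0,0,0,0.001,-1],
    [0,0,0,0,0,0,-1],
    [0,0,0,0,0,0,-1],
    [0,0,0,0,0,0,-1],
    [0,0,0,0,0,0,-1],
    [0,0,0,0,0,0,-1],
    [0,0,0,0,0,0,-1],
  ],
)

```text
clock: 10.58
tcp_pos: [0.5518, 0.158, 0.0889]
orientation: [-3.133, -0.23, -0.007]
contact_force: [-2.0, 0.9, 6.4]
grip_width: 0.049
gripper_force: 38.2
```

Emit:
apply_moves(
  moves=[
    [0,0,0,0,0,0.0005,-1],
    [0,0,0,0,0,0,0.2],
    [0,0,0,0,0,0,0.4],
    [0,0,0,0,0,0,0.6],
    [0,0,0,0,0,0,0.8],
    [0,0,0,0,0,0,0.8],
    [0,0,0,0,0,0,0.8],
    [0,0,0,0,0,0,0.8],
  ],
)

```text
clock: 11.25
tcp_pos: [0.5516, 0.1576, 0.0877]
orientation: [-3.133, -0.231, -0.006]
contact_force: [0.3, 0.1, -0.5]
grip_width: 0.0771
gripper_force: 0.0
```

Run:
```python
from h import *
st()
```

```text
t 11.25 tcp [0.5516 0.1576 0.0877] yaw 8.42 z [ 0.004  0.    -1.   ] w 0.0771 F [ 0.3  0.1 -0.5] gf 0.0 j [-0.14  0.51 -0.32  1.91  0.22  0.76 -2.01]
```

Emit:
apply_moves(
  moves=[
    [0,0,0,0,0,-0.03,0.8],
    [0,0,0,0,0,-0.038,0.8],
    [0,0,0,0,0,-0.038,0.8],
    [0,0,0,0,0,-0.038,0.8],
    [0,0,0,0,0,-0.03,0.8],
    [0,0,0,0,0.04,0,0.8],
    [0,0,0,0,0.04,0,0.8],
    [0,0,0,0,0.04,0,0.8],
  ],
)

```text
clock: 11.92
tcp_pos: [0.5687, 0.0381, 0.2628]
orientation: [-3.133, -0.234, -0.01]
contact_force: [0.1, -0.3, -0.5]
grip_width: 0.077
gripper_force: 0.0
```

Emit:
apply_moves(
  moves=[
    [0,0,0,0,0.02,0,0.8],
    [0,0,0,0,0.01,0,0.8],
    [0,0,0,0,0,0,0.8],
    [0,0,0,0,0,0,0.8],
    [0,0,0,0,0,0,0.8],
    [0,0,0,0,0,0,0.8],
    [0,0,0,0,0,0,0.8],
    [0,0,0,0,0,0,0.8],
  ],
)

```text
clock: 12.58
tcp_pos: [0.5728, 0.0106, 0.2618]
orientation: [-3.132, -0.234, -0.007]
contact_force: [-1.0, -0.2, -0.4]
grip_width: 0.0766
gripper_force: 0.0
```

Run:
```python
from h import *
st(); T=tool(); im=grab_frame("wrist"); np.save("pics/T3.npy",T); cv2.imwrite("pics/w3.png",im); C=cam("wrist",T)
for n in("spindle","magnet_knob","knob_grip","dial_center","bezel","post_top"):
    for s in silhouettes(n,"wrist")[:2]: print(n,round(s["p"],2),np.round(s["extent"]).tolist(),np.round(cen(s["mask"]),1)); 
    np.save(f"pics/m_{n}_w3.npy",best(n,"wrist")["mask"])
```

```text
t 12.58 tcp [0.5728 0.0106 0.2618] yaw 8.54 z [ 0.004  0.001 -1.   ] w 0.0766 F [-1.  -0.2 -0.4] gf 0.0 j [ 0.11  0.3  -0.29  1.76  0.09  1.1  -1.64]
spindle 0.92 [139.0, 222.0, 92.0, 244.0] [141.3 218.1]
spindle 0.3 [186.0, 186.0, 30.0, 12.0] [182.1 183.6]
magnet_knob 0.85 [398.0, 255.0, 47.0, 64.0] [396.3 251.9]
knob_grip 0.72 [398.0, 254.0, 52.0, 62.0] [396.2 251.8]
dial_center 0.93 [271.0, 195.0, 87.0, 80.0] [271.  196.2]
bezel 0.86 [272.0, 197.0, 85.0, 79.0] [271.1 196.4]
post_top 0.65 [304.0, 201.0, 376.0, 282.0] [319.6 182.8]
```

View pics/w3.png

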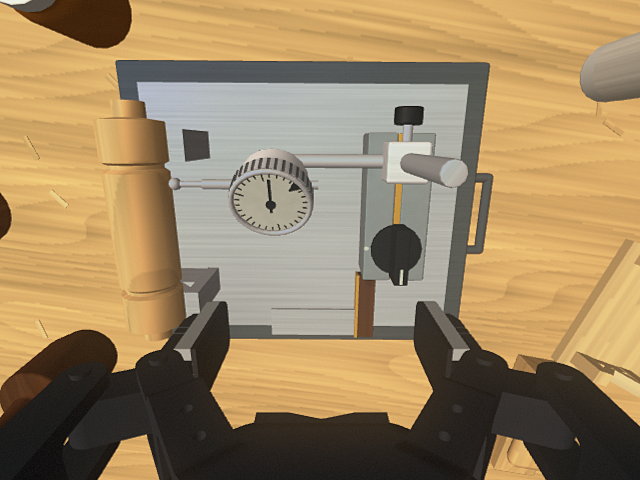

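```bash
cat >> h.py <<'E'
from scipy.optimize import minimize
S=4
def sil(C,v):
    ax=np.array([np.cos(v[3])*np.cos(v[4]),np.sin(v[3])*np.cos(v[4]),np.sin(v[4])]); s=np.cross([0,0,1.],ax); s/=np.linalg.norm(s); up=np.cross(ax,s)
    im=np.zeros((480*S,640*S),np.uint8); a=np.linspace(0,2*np.pi,40)
    for x,r in((.087,.025),(.1,.012)):
        P=np.array([v[:3]+ax*e*x+r*(np.cos(t)*up+np.sin(t)*s) for e in(-1,1) for t in a])
        cv2.fillConvexPoly(im,(((cv2.convexHull(proj(C,P).astype(np.float32))+.5)*S)-.5).round().astype(np.int32),1)
    return im
def fitsp(views,v0):
    Ms=[(C,cv2.resize(m.astype(np.uint8),None,fx=S,fy=S)) for C,m in views]
    f=lambda v: sum((sil(C,v)!=M).sum()/M.sum() for C,M in Ms)
    v0=np.array(v0); r=minimize(f,v0,method="Nelder-Mead",options=dict(initial_simplex=v0+np.vstack([np.zeros(5),np.diag([.01,.01,.01,.06,.06])]),maxiter=300))
    return r.x,r.fun,f(v0)
E
python3 - <<'E'
from h import *
cv2.imwrite("pics/side3.png",grab_frame("side")); cv2.imwrite("pics/top3.png",grab_frame("top"))
V=[(cam("wrist",np.load("pics/T3.npy")),np.load("pics/m_spindle_w3.npy"))]
for n in("side","top"):
    s=best("spindle",n)
    if s: print(n,s["p"],np.round(s["extent"]),s["mask"].sum()); V.append((cam(n),s["mask"]))
v0=[.548,.1575,.112,np.radians(8.4),0]
for vs in [[v] for v in V]+[V,V[:2]]:
    x,f,f0=fitsp(vs,v0); print(np.round(x[:3],4),np.round(np.degrees(x[3:]),2),round(f,3),round(f0,3))
E
```

```text
side 0.79 [297. 309. 104.  38.] 2399
top 0.64 [263. 235.  27.  76.] 1371
[0.5509 0.1571 0.1125] [7.83 0.69] 0.025 0.058
[0.5513 0.1568 0.1093] [8.26 0.05] 0.036 0.064
[0.5604 0.1613 0.0823] [7.58 5.36] 0.055 0.134
[0.5512 0.1577 0.1115] [8.15 0.51] 0.166 0.256
[0.5509 0.1579 0.1113] [ 8.27 -0.06] 0.064 0.123
```

```bash
cat >> h.py <<'E'
PSI=np.radians(8.3)
def ren(C,solids):
    im=np.zeros((480*S,640*S),np.uint8)
    for P in solids: cv2.fillConvexPoly(im,(((cv2.convexHull(proj(C,P).astype(np.float32))+.5)*S)-.5).round().astype(np.int32),1)
    return im
def frame(lean):
    x=np.array([np.cos(PSI),np.sin(PSI),0]); y=np.array([-x[1],x[0],0]); n=np.array([0,0,np.cos(lean)])-x*np.sin(lean)
    return np.stack([np.cross(y,n),y,n],1)
def cyl(c,F,r,z0,z1):
    return np.array([c+F@[r*np.cos(t),r*np.sin(t),z] for z in(z0,z1) for t in np.linspace(0,2*np.pi,60)])
def box(c,F,a,b,z0,z1):
    return np.array([c+F@[i*a,j*b,z] for i in(-1,1) for j in(-1,1) for z in(z0,z1)])
def knob(v): 
    F=frame(0); return [box(v,F,.026,.0065,-.026,0),cyl(v,F,.024,-.033,-.025)]
def bezel(v): return [cyl(v,frame(np.radians(30)),.032,-.015,.002)]
def fit(model,views,v0,st=.01):
    Ms=[(C,cv2.resize(m.astype(np.uint8),None,fx=S,fy=S)) for C,m in views]
    f=lambda v: sum((ren(C,model(v))!=M).sum()/M.sum() for C,M in Ms)
    v0=np.array(v0); r=minimize(f,v0,method="Nelder-Mead",options=dict(initial_simplex=v0+np.vstack([np.zeros(3),st*np.eye(3)])))
    return np.round(r.x,4),round(r.fun,3)
E
python3 - <<'E'
from h import *
W=cam("wrist",np.load("pics/T3.npy")); L=lambda f:np.load(f"pics/m_{f}.npy")
V=[(W,L("knob_grip_w3")),(W,L("magnet_knob_w3"))]
for v in V: print("knob w",fit(knob,[v],[.58,-.07,.108]))
print("knob top",fit(knob,[(cam("top"),L("magnet_knob_top"))],[.58,-.07,.108]),"w+t",fit(knob,V+[(cam("top"),L("magnet_knob_top"))],[.58,-.07,.108]))
A=[(W,L("bezel_w3")),(W,L("dial_center_w3")),(cam("top"),L("dial_center_top")),(cam("side"),L("dial_center_side"))]
for n,k in(("w",A[:2]),("w+top",A[:3]),("w+side",A[:2]+A[3:]),("all",A)): print("dial",n,fit(bezel,k,[.597,.05,.13]))
E
```

```text
knob w (array([ 0.5529, -0.0673,  0.0992]), np.float64(0.031))
knob w (array([ 0.5517, -0.0688,  0.0945]), np.float64(0.031))
knob top (array([ 0.5576, -0.0639,  0.1175]), np.float64(0.133)) w+t (array([ 0.5567, -0.0645,  0.1091]), np.float64(0.329))
dial w (array([0.5913, 0.0517, 0.1325]), np.float64(0.098))
dial w+top (array([0.5927, 0.0514, 0.138 ]), np.float64(0.29))
dial w+side (array([0.5913, 0.0518, 0.1323]), np.float64(0.175))
dial all (array([0.5917, 0.052 , 0.1324]), np.float64(0.378))
```

Emit:
apply_moves(
  moves=[
    [0,0,0,-0.0139,0.0361,0,0.3],
    [0,0,0,-0.0139,0.0361,0,0.3],
    [0,0,-1,0,0,0,0.3],
    [0,0,-1,0,0,0,0.3],
    [0,0,-1,0,0,0,0.3],
    [0,0,-1,0,0,0,0.3],
    [0,0,-1,0,0,0,0.3],
    [0,0,-1,0,0,0,0.3],
  ],
)

```text
clock: 14.1
tcp_pos: [0.5559, -0.0663, 0.2617]
orientation: [2.904, 1.195, 0.006]
contact_force: [1.1, -0.7, -0.9]
grip_width: 0.0556
gripper_force: 0.0
```

Emit:
apply_moves(
  moves=[
    [0,0,-1,0,0,0,0.3],
    [0,0,-1,0,0,0,0.3],
    [0,0,-1,0,0,0,0.3],
    [0,0,-1,0,0,0,0.3],
    [0,0,-1,0,0,0,0.3],
    [0,0,-1,0,0,0,0.3],
    [0,0,-1,0,0,0,0.3],
    [0,0,-1,0,0,0,0.3],
  ],
)

```text
clock: 14.77
tcp_pos: [0.5559, -0.0663, 0.2617]
orientation: [2.166, 2.272, 0.005]
contact_force: [-0.1, 0.6, 0.1]
grip_width: 0.0557
gripper_force: 0.0
```

Emit:
apply_moves(
  moves=[
    [0,0,-1,0,0,0,0.3],
    [0,0,-1,0,0,0,0.3],
    [0,0,-1,0,0,0,0.3],
    [0,0,-1,0,0,0,0.3],
    [0,0,-1,0,0,0,0.3],
    [0,0,-1,0,0,0,0.3],
    [0,0,-1,0,0,0,0.3],
    [0,0,-1,0,0,0,0.3],
  ],
)

```text
clock: 15.43
tcp_pos: [0.556, -0.0663, 0.2617]
orientation: [1.055, 2.955, 0.003]
contact_force: [0.1, -0.7, -0.1]
grip_width: 0.0557
gripper_force: 0.0
```

Emit:
apply_moves(
  moves=[
    [0,0,-1,0,0,0,0.3],
    [0,0,-1,0,0,0,0.3],
    [0,0,-1,0,0,0,0.3],
    [0,0,-1,0,0,0,0.3],
    [0,0,-1,0,0,0,0.3],
    [0,0,-1,0,0,0,0.3],
    [0,0,-1,0,0,0,0.3],
    [0,0,-1,0,0,0,0.3],
  ],
)

```text
clock: 16.1
tcp_pos: [0.556, -0.0663, 0.2617]
orientation: [-0.238, 3.128, 0.0]
contact_force: [0.1, -0.7, 0.4]
grip_width: 0.0553
gripper_force: 0.0
```

Run:
```python
from h import *
st(); T=tool(); im=grab_frame("wrist"); np.save("pics/T4.npy",T); cv2.imwrite("pics/w4.png",im)
W3=cam("wrist",np.load("pics/T3.npy")); W=cam("wrist",T); L=lambda f:np.load(f"pics/m_{f}.npy")
a=best("knob_grip","wrist"); b=best("bezel","wrist")
if a: print(a["p"],a["extent"]); np.save("pics/m_knob_w4.npy",a["mask"]); print("knob",fit(knob,[(W,a["mask"])],[.556,-.065,.108]),fit(knob,[(W,a["mask"]),(W3,L("knob_grip_w3"))],[.556,-.065,.108]))
if b: print(b["p"],b["extent"]); np.save("pics/m_bezel_w4.npy",b["mask"]); print("bezel",fit(bezel,[(W,b["mask"])],[.5917,.052,.1324]),fit(bezel,[(W,b["mask"]),(W3,L("bezel_w3"))],[.5917,.052,.1324]))
```

```text
t 16.1 tcp [ 0.556  -0.0663  0.2617] yaw -171.29 z [ 0.004  0.001 -1.   ] w 0.0553 F [ 0.1 -0.7  0.4] gf 0.0 j [ 0.64  0.36 -0.79  1.76  0.28  1.13  1.48]
0.84 [327.9, 226.1, 49.9, 63.9]
knob (array([ 0.5594, -0.0636,  0.0937]), np.float64(0.037)) (array([ 0.5563, -0.0637,  0.1037]), np.float64(0.114))
0.67 [455.4, 299.5, 78.6, 77.8]
bezel (array([0.5925, 0.0525, 0.1323]), np.float64(0.107)) (array([0.5926, 0.0538, 0.1308]), np.float64(0.168))
```

View pics/w4.png

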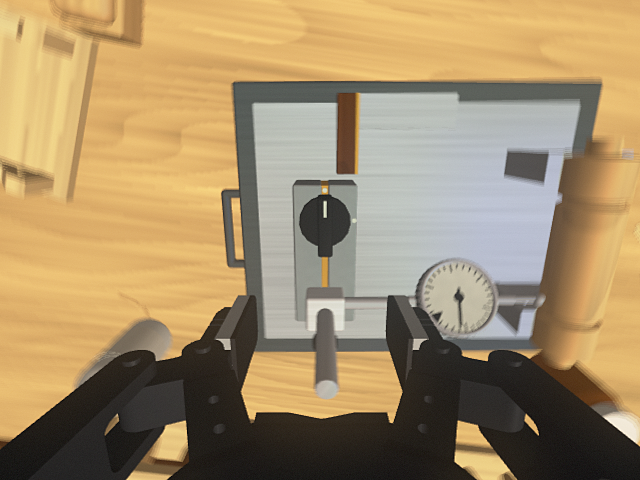

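Emit:
apply_moves(
  moves=[
    [0,0,0.07,-0.0008,0.0022,0.035,0.3],
    [0,0,0,0,0,0.035,0.3],
    [0,0,0,0,0,0.035,0.3],
    [0,0,0,0,0,0.035,0.3],
    [0,0,0,0,0,0.02,0.3],
    [0,0,0,0,0,0.01,0.3],
    [0,0,0,0,0,0.004,0.3],
    [0,0,0,0,0,0,0.3],
  ],
  grip_force=50,
)

```text
clock: 16.92
tcp_pos: [0.5573, -0.0637, 0.0877]
orientation: [-0.217, 3.13, 0.001]
contact_force: [-0.4, -0.0, -0.0]
grip_width: 0.0553
gripper_force: 0.0
```

Emit:
apply_moves(
  moves=[
    [0,0,0,0,0,0,-1],
    [0,0,0,0,0,0,-1],
    [0,0,0,0,0,0,-1],
    [0,0,0,0,0,0,-1],
    [0,0,0,0,0,0,-1],
    [0,0,0,0,0,0,-1],
    [0,0,0,0,0,0,-1],
    [0,0,0,0,0,0,-1],
  ],
)

```text
clock: 17.58
tcp_pos: [0.5579, -0.0633, 0.0892]
orientation: [-0.219, 3.128, 0.0]
contact_force: [-2.0, 0.9, 5.5]
grip_width: 0.0116
gripper_force: 50.2
```

Run:
```python
from h import *
st(); print(telemetry.get_obs()["moment"])
```

```text
t 17.58 tcp [ 0.5579 -0.0633  0.0892] yaw -171.97 z [ 0.006  0.001 -1.   ] w 0.0116 F [-2.   0.9  5.5] gf 50.2 j [ 0.53  0.56 -0.69  1.92  0.48  0.82  1.3 ]
[0.23523419 0.35809153 0.11855107]
```

Emit:
apply_moves(
  moves=[
    [0,0,0,0,0,-0.002,-1],
    [0,0,0.8,0,0,0,-1],
    [0,0,1,0,0,0,-1],
    [0,0,1,0,0,0,-1],
    [0,0,1,0,0,0,-1],
    [0,0,1,0,0,0,-1],
    [0,0,1,0,0,0,-1],
    [0,0,1,0,0,0,-1],
  ],
)

```text
clock: 18.25
tcp_pos: [0.5576, -0.0641, 0.0893]
orientation: [0.893, 3.007, 0.004]
contact_force: [4.9, -0.4, -11.5]
grip_width: 0.012
gripper_force: 51.6
```

Emit:
apply_moves(
  moves=[
    [0,0,1,0,0,0,-1],
    [0,0,1,0,0,0,-1],
    [0,0,1,0,0,0,-1],
    [0,0,1,0,0,0,-1],
    [0,0,1,0,0,0,-1],
    [0,0,1,0,0,0,-1],
    [0,0,1,0,0,0,-1],
    [0,0,1,0,0,0,-1],
  ],
)

```text
clock: 18.92
tcp_pos: [0.5568, -0.0646, 0.0893]
orientation: [2.042, 2.384, 0.004]
contact_force: [2.9, -0.9, -7.5]
grip_width: 0.0118
gripper_force: 52.2
```

Run:
```python
from h import *
st(); print(telemetry.get_obs()["moment"])
```

```text
t 18.92 tcp [ 0.5568 -0.0646  0.0893] yaw 98.85 z [ 0.003  0.    -1.   ] w 0.0118 F [ 2.9 -0.9 -7.5] gf 52.2 j [ 0.25  0.49 -0.32  1.94  0.22  0.75 -0.03]
[-0.66195494 -0.12772768 -0.22828059]
```

Emit:
apply_moves(
  moves=[
    [0,0,0,0,0,0,-0.3],
    [0,0,0,0,0,0,0.1],
    [0,0,0,0,0,0,0.1],
    [0,0,0,0,0,-0.02,0.1],
    [0,0,0,0,0,-0.035,0.1],
    [0,0,0,0,0,-0.035,0.1],
    [0,0,0,0,0,-0.035,0.1],
    [0,0,0,0,0,-0.035,0.3],
  ],
)

```text
clock: 19.58
tcp_pos: [0.5561, -0.0638, 0.2518]
orientation: [2.031, 2.393, 0.005]
contact_force: [1.4, -0.3, -0.5]
grip_width: 0.0551
gripper_force: 0.0
```

```bash
cat >> h.py <<'E'
D=np.array([.592,.0525,.1325]); N=frame(np.radians(30))[:,2]
def dialR(a):
    """tool R facing the dial, tool x at angle a (deg) in the dial's plane from plate's +y toward... """
    F=frame(np.radians(30)); x=F[:,0]*np.cos(np.radians(a))+F[:,1]*np.sin(np.radians(a)); z=-F[:,2]; return np.stack([x,np.cross(z,x),z],1)
def aim(off,a):
    M=dialR(a); plan(D+N*off,M); return M
E
python3 - <<'E'
from h import *
st(); T=tool(); im=grab_frame("wrist"); np.save("pics/T5.npy",T); cv2.imwrite("pics/w5.png",im)
a=best("knob_grip","wrist")
for f in (-90,0):
    import h
    W=cam("wrist",T); M=cv2.resize(a["mask"].astype(np.uint8),None,fx=S,fy=S)
    F=frame(0); G=F if f==0 else F@R.from_euler("z",90,degrees=True).as_matrix(); v=np.array([.5565,-.064,.108])
    print(f,(ren(W,[box(v,G,.026,.0065,-.026,0),cyl(v,F,.024,-.033,-.025)])!=M).sum()/M.sum(), a["p"],a["extent"])
for s in(0,45,90): aim(.09,s)
E
```

```text
t 19.58 tcp [ 0.5561 -0.0638  0.2518] yaw 99.35 z [ 0.005  0.001 -1.   ] w 0.0551 F [ 1.4 -0.3 -0.5] gf 0.0 j [ 0.3   0.29 -0.36  1.79  0.12  1.07  0.06]
-90 0.09405503777642972 0.87 [323.9, 225.9, 57.1, 59.9]
0 0.22745822533502455 0.87 [323.9, 225.9, 57.1, 59.9]
shift [0.1105 0.0046 0.0459] turn [-3.827  3.797 14.82 ] then-shift [-0.0201 -0.1104  0.0416]
shift [0.1105 0.0046 0.0459] turn [-4.61   1.888  7.509] then-shift [ 0.0638 -0.0923  0.0416]
shift [0.1105 0.0046 0.0459] turn [-4.851 -0.019  0.174] then-shift [ 0.1104 -0.0201  0.0416]
```

Emit:
apply_moves(
  moves=[
    [0,0,0,0.0368,0.0015,0.0153,0.5],
    [0,0,0,0.0368,0.0015,0.0153,0.5],
    [0,0,0,0.0368,0.0015,0.0153,0.9],
    [-0.97,0,0.03,0,0,0,1],
    [-0.97,0,0.03,0,0,0,1],
    [-0.97,0,0.03,0,0,0,1],
    [-0.97,0,0.03,0,0,0,1],
    [-0.97,0,0.03,0,0,0,1],
  ],
)

```text
clock: 20.35
tcp_pos: [0.5431, 0.0461, 0.2044]
orientation: [1.799, 2.084, 0.555]
contact_force: [1.4, -1.3, -1.4]
grip_width: 0.0854
gripper_force: 0.0
```

Emit:
apply_moves(
  moves=[
    [0,0,0,0,0,0,1],
    [0,0,0,0,0,0,1],
    [0,0,0,0,0,0,1],
    [0,0,0,0,0,0,1],
    [0,0,0,0,0,0,1],
    [0,0,0,0,0,0,1],
    [0,0,0,0,0,0,1],
    [0,0,0,0,0,0,1],
  ],
)

```text
clock: 21.02
tcp_pos: [0.5437, 0.0459, 0.2038]
orientation: [1.804, 2.086, 0.55]
contact_force: [0.1, -0.2, -0.4]
grip_width: 0.0853
gripper_force: 0.0
```

Run:
```python
from h import *
st(); T=tool(); im=grab_frame("wrist"); np.save("pics/T6.npy",T); cv2.imwrite("pics/w6.png",im); W=cam("wrist",T)
b=best("bezel","wrist"); print(b["p"],b["extent"]); np.save("pics/m_bezel_w6.npy",b["mask"])
L=lambda f:np.load(f"pics/m_{f}.npy"); V=[(W,b["mask"]),(cam("wrist",np.load("pics/T3.npy")),L("bezel_w3")),(cam("wrist",np.load("pics/T4.npy")),L("bezel_w4"))]
print(fit(bezel,V[:1],D),fit(bezel,V,D))
u,v=map(int,b["extent"][:2]); c=im[v-75:v+75,u-75:u+75]; print(u-75,v-75); cv2.imwrite("pics/w6c.png",cv2.resize(c,(600,600),interpolation=cv2.INTER_CUBIC))
aim(.09,90)
```

```text
t 21.02 tcp [0.5437 0.0459 0.2038] yaw 98.35 z [ 0.484  0.075 -0.872] w 0.0853 F [ 0.1 -0.2 -0.4] gf 0.0 j [ 0.15  0.12 -0.38  2.25  0.28  0.28 -0.33]
0.68 [335.6, 249.8, 96.1, 96.7]
(array([0.5913, 0.0521, 0.1349]), np.float64(0.036)) (array([0.5915, 0.0525, 0.1351]), np.float64(0.25))
260 174
shift [-0.0003  0.0067 -0.0039] turn [-0.112 -0.036 -0.013] then-shift [-0.0004  0.0068 -0.0038]
```

View pics/w6c.png

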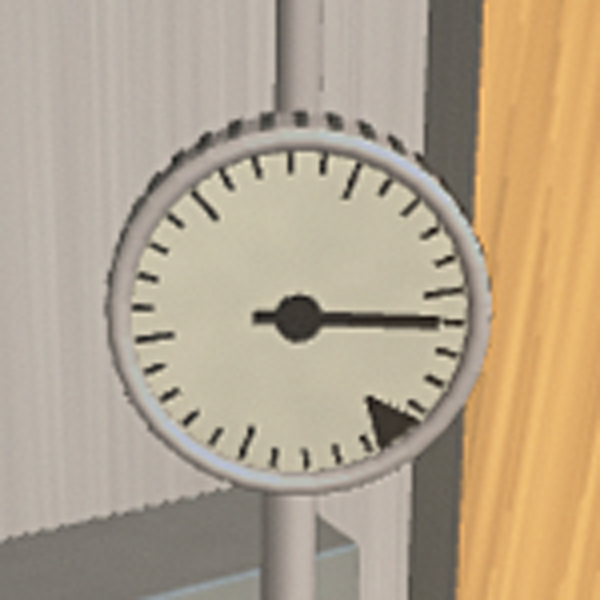

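```bash
sed -i 's/^D=.*; N/D=np.array([.5915,.0523,.1345]); N/' h.py
cat >> h.py <<'E'
def ondial(C,uv):
    p,d=ray(C,uv); F=frame(np.radians(30)); x=p+d*((D-p)@N)/(d@N); l=F.T@(x-D); return np.round(l*1000,1),np.degrees(np.arctan2(l[1],l[0]))
E
python3 - <<'E'
from h import *
W=cam("wrist",np.load("pics/T6.npy"))
for n,c in(("hub",(299,318)),("tip",(440,322)),("wedge",(402,434)),("apex",(366,397)),("long",(443,293)),("l2",(250,445))): print(n,ondial(W,np.array(c)/4+[260,174]-.375))
aim(-.024,90); aim(.04,90)
E
```

```text
hub (array([ 0.2, -0.9,  0. ]), np.float64(-75.8499876187706))
tip (array([23.8, -1.5,  0. ]), np.float64(-3.6406702523474888))
wedge (array([ 18. , -21.6,   0. ]), np.float64(-50.174597412800615))
apex (array([ 11.7, -14.9,  -0. ]), np.float64(-51.80452942710026))
long (array([24.1,  3.5,  0. ]), np.float64(8.35680124749764))
l2 (array([ -8. , -23.8,   0. ]), np.float64(-108.55039991312042))
shift [-0.0009  0.0086  0.1081] turn [-0.112 -0.036 -0.013] then-shift [-0.0005  0.0073  0.1082]
shift [-0.0006  0.0078  0.0441] turn [-0.112 -0.036 -0.013] then-shift [-0.0005  0.0073  0.0442]
```

Emit:
apply_moves(
  moves=[
    [-0.11,-0.04,0,0,0,0,1],
    [0,0,0,-0.001,0.0073,0.025,1],
    [0,0,0,0,0,0.025,1],
    [0,0,0,0,0,0.022,1],
    [0,0,0,0,0,0.015,1],
    [0,0,0,0,0,0.01,1],
    [0,0,0,0,0,0,1],
    [0,0,0,0,0,0,1],
  ],
  grip_force=25,
)

```text
clock: 21.78
tcp_pos: [0.5935, 0.0512, 0.1299]
orientation: [1.798, 2.076, 0.552]
contact_force: [0.7, 0.2, 0.4]
grip_width: 0.0852
gripper_force: 0.0
```

Run:
```python
from h import *
st(); aim(-.024,90); cv2.imwrite("pics/w7.png",grab_frame("wrist"))
```

```text
t 21.78 tcp [0.5935 0.0512 0.1299] yaw 98.18 z [ 0.493  0.069 -0.867] w 0.0852 F [0.7 0.2 0.4] gf 0.0 j [ 0.1   0.33 -0.36  2.22  1.03  0.17 -1.05]
shift [0.0014 0.0008 0.0191] turn [-0.021  0.024 -0.009] then-shift [0.0014 0.0007 0.0191]
```

View pics/w7.png

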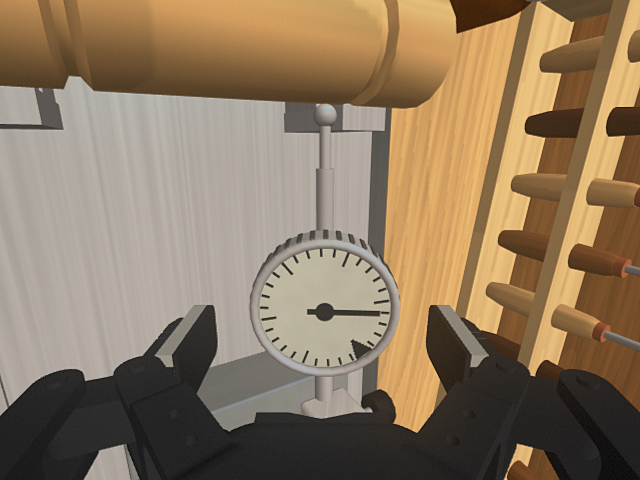

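Emit:
apply_moves(
  moves=[
    [0,0,0,0.0007,0.0007,0.003,1],
    [0,0,0,0,0,0.003,1],
    [0,0,0,0,0,0.003,1],
    [0,0,0,0,0,0.003,1],
    [0,0,0,0,0,0.003,1],
    [0,0,0,0,0,0.003,1],
    [0,0,0,0,0,0.001,1],
    [0,0,0,0,0,0,1],
  ],
)

```text
clock: 22.5
tcp_pos: [0.6037, 0.0533, 0.115]
orientation: [1.797, 2.074, 0.553]
contact_force: [0.1, 0.1, -0.1]
grip_width: 0.0852
gripper_force: 0.0
```

Run:
```python
from h import *
st(); aim(-.024,90)
```

```text
t 22.5 tcp [0.6037 0.0533 0.115 ] yaw 98.16 z [ 0.495  0.069 -0.866] w 0.0852 F [ 0.1  0.1 -0.1] gf 0.0 j [ 0.1   0.37 -0.37  2.21  1.23  0.17 -1.24]
shift [ 0.0008 -0.0008  0.0009] turn [-0.001  0.03  -0.009] then-shift [ 0.0008 -0.0008  0.0009]
```

Emit:
apply_moves(
  moves=[
    [0,0,0,0,0,0,0.3],
    [0,0,0,0,0,0,0.3],
    [0,0,0,0,0,0,-0.2],
    [0,0,0,0,0,0,-0.2],
    [0,0,0,0,0,0,-0.2],
    [0,0,0,0,0,0,-0.2],
    [0,0,0,0,0,0,-0.2],
    [0,0,0,0,0,0,-0.2],
  ],
)

```text
clock: 23.17
tcp_pos: [0.6035, 0.0533, 0.1149]
orientation: [1.797, 2.074, 0.553]
contact_force: [-4.0, -1.3, 6.2]
grip_width: 0.0631
gripper_force: 25.4
```

Run:
```python
from h import *
st(); aim(-.024,90)
```

```text
t 23.17 tcp [0.6035 0.0533 0.1149] yaw 98.17 z [ 0.495  0.069 -0.866] w 0.0631 F [-4.  -1.3  6.2] gf 25.4 j [ 0.1   0.37 -0.37  2.21  1.23  0.17 -1.24]
shift [ 0.0007 -0.0006  0.001 ] turn [-0.002  0.03  -0.007] then-shift [ 0.0007 -0.0006  0.001 ]
```

Gripped at 63 mm, as it should be. Turning anticlockwise (tool −z).

Emit:
apply_moves(
  moves=[
    [0,0,-0.5,0,0,0,-0.2],
    [0,0,-0.5,0,0,0,-0.2],
    [0,0,-0.5,0,0,0,-0.2],
    [0,0,-0.5,0,0,0,-0.2],
    [0,0,-0.5,0,0,0,-0.2],
    [0,0,-0.5,0,0,0,-0.2],
    [0,0,-0.5,0,0,0,-0.2],
    [0,0,0,0,0,0,-0.2],
  ],
)

```text
clock: 23.83
tcp_pos: [0.6038, 0.0535, 0.1151]
orientation: [1.36, 2.327, 0.448]
contact_force: [-3.9, -0.3, 5.9]
grip_width: 0.0631
gripper_force: 25.5
```

Run:
```python
from h import *
st(); print("a remaining from target 138.1:"); aim(-.024,90+48.1)
```

```text
t 23.83 tcp [0.6038 0.0535 0.1151] yaw 116.72 z [ 0.495  0.069 -0.866] w 0.0631 F [-3.9 -0.3  5.9] gf 25.5 j [ 0.16  0.38 -0.43  2.2   1.26  0.2  -0.89]
a remaining from target 138.1:
shift [ 0.0009 -0.0007  0.001 ] turn [-0.013  0.025 -4.497] then-shift [ 0.0012 -0.0002  0.001 ]
```

Tracking well: 4.5 units remain.

Emit:
apply_moves(
  moves=[
    [0,0,-0.65,0,0,0,-0.2],
    [0,0,-0.65,0,0,0,-0.2],
    [0,0,-0.65,0,0,0,-0.2],
    [0,0,-0.65,0,0,0,-0.2],
    [0,0,-0.65,0,0,0,-0.2],
    [0,0,-0.65,0,0,0,-0.2],
    [0,0,-0.6,0,0,0,-0.2],
    [0,0,0,0,0,0,-0.2],
  ],
)

```text
clock: 24.5
tcp_pos: [0.6041, 0.0538, 0.1153]
orientation: [0.765, 2.537, 0.298]
contact_force: [-2.6, 0.2, 4.9]
grip_width: 0.0633
gripper_force: 25.8
```

Run:
```python
from h import *
st(); aim(-.024,90+48.1)
```

```text
t 24.5 tcp [0.6041 0.0538 0.1153] yaw 142.3 z [ 0.496  0.07  -0.866] w 0.0633 F [-2.6  0.2  4.9] gf 25.8 j [ 0.21  0.39 -0.49  2.2   1.29  0.22 -0.44]
shift [ 0.0013 -0.0007  0.001 ] turn [-0.012  0.021  0.011] then-shift [ 0.0013 -0.0007  0.001 ]
```

Now open, draw straight back along the dial's axis, and look.

Emit:
apply_moves(
  moves=[
    [0,0,0,0,0,0,1],
    [0,0,0,0,0,0,1],
    [0,0,0,0,0,0,1],
    [0,0,0,0,0,-0.012,1],
    [0,0,0,0,0,-0.025,1],
    [0,0,0,0,0,-0.035,1],
    [0,0,0,0,0,-0.035,1],
    [0,0,0,0,0,0,1],
  ],
)

```text
clock: 25.17
tcp_pos: [0.5553, 0.0442, 0.2036]
orientation: [0.776, 2.53, 0.298]
contact_force: [0.9, -0.7, -0.6]
grip_width: 0.0854
gripper_force: 0.0
```

Emit:
apply_moves(
  moves=[
    [0,0,0,0,0,0,1],
    [0,0,0,0,0,0,1],
    [0,0,0,0,0,0,1],
    [0,0,0,0,0,0,1],
    [0,0,0,0,0,0,1],
    [0,0,0,0,0,0,1],
    [0,0,0,0,0,0,1],
    [0,0,0,0,0,0,1],
  ],
)

```text
clock: 25.83
tcp_pos: [0.5555, 0.0464, 0.1998]
orientation: [0.772, 2.536, 0.299]
contact_force: [-0.2, 0.1, -0.9]
grip_width: 0.0853
gripper_force: 0.0
```

Run:
```python
from h import *
st(); T=tool(); im=grab_frame("wrist"); np.save("pics/T8.npy",T); W=cam("wrist",T)
u,v=proj(W,D)[0].astype(int); print(u-75,v-75); a=cv2.resize(im[v-75:v+75,u-75:u+75],(600,600),interpolation=cv2.INTER_CUBIC); cv2.imwrite("pics/w8c.png",a)
s=best("spindle","wrist"); print(s and (s["p"],s["extent"]))
for n in("side",):
    grab_frame(n); s=best("spindle",n); print(fitsp([(cam(n),s["mask"])],[.551,.1575,.112,PSI,0]))
```

```text
t 25.83 tcp [0.5555 0.0464 0.1998] yaw 142.05 z [ 0.495  0.069 -0.866] w 0.0853 F [-0.2  0.1 -0.9] gf 0.0 j [ 0.57  0.2  -0.85  2.22  0.67  0.32  0.16]
247 179
(0.73, [411.0, 104.0, 191.3, 207.4])
(array([ 2.28219611, -2.09885065, -0.07268797,  0.79075035, -2.85698497]), np.float64(1.0), np.float64(8.544964375120355))
```

View pics/w8c.png

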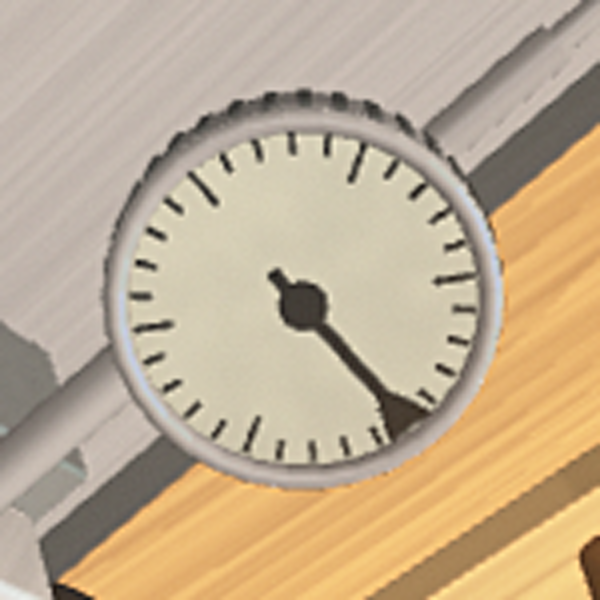

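Run:
```python
from h import *
from bench import order
W=cam("wrist",np.load("pics/T8.npy")); f=lambda c:ondial(W,np.array(c)/4+[247,179]-.375)[0][:2]
h=f((301,306))
for n,c in(("pointer",(375,388)),("wedge base",(415,428)),("long",(455,279)),("l2",(254,434))):
    d=f(c)-h; print(n,round(np.degrees(np.arctan2(d[1],d[0])),1))
st(); print(order.hand_in())
```

```text
pointer -1.2
wedge base -0.4
long 58.3
l2 -61.0
t 26.03 tcp [0.5555 0.046  0.2   ] yaw 142.01 z [ 0.495  0.069 -0.866] w 0.0858 F [0.2 0.4 0.2] gf 0.0 j [ 0.57  0.2  -0.85  2.22  0.67  0.32  0.16]
the job is handed in; nothing more can be done
None
```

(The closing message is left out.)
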